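# Load the sprung magazine of a bench stapler

### The arm

A 6-joint arm with a two-finger parallel gripper is mounted at the origin on a cart in front of the work surface, level with it; the furniture and walls round the work are solid. World frame = base frame: x ahead of the robot, y to its left, z up, the work surface at z = 0. Lengths are in m, angles in degrees, forces in N, time in s.
With the tool pointing down it reaches from about 0.25 to 0.725 m from the base axis. Payload 9.7 kg.
Tool frame: the origin (TCP) lies midway between the tips of the shut fingers; the grasp point (between the pads) lies 19 mm behind it (bot.hold_point_z is the distance from the TCP to the grasp point, in m); z points along the fingers, y is the line along which they close (so a half turn about z gives the same grasp; the last joint's range is limited). The gripper opens to 85 mm and grips with 20 to 120 N. Pads are 22 mm wide; open, the fingers measure 114 mm over their backs; the gripper's body (76 mm by 85 mm) begins 54 mm behind the grasp point. The pads swing forward as they close: fully open they stand 13 mm farther back than shut.
Start: joints at [-67.38, 4.979, 10.078, 95.1, 0, 90], TCP at [0.212, -0.508, 0.231] pointing down, gripper open.
Joint ranges: [-179.16, 179.16], [-48.56, 103.87], [-65.8, 70.77], [-126.05, 130.52], [-82.76, 87.17], [-180, 180]. Speed limits (degrees/s): [127.2, 127.2, 147.25, 180, 180, 180].

### API

Orientations are given as [roll, pitch, yaw] about the fixed x, y, z axes, in that order (R = Rz(yaw) Ry(pitch) Rx(roll)).
In Python, from workcell import bot gives the robot as it stands.
- The arm moves only by the tool play_rows, never from a script. Its argument "steps" is a list that holds one entry, the list of rows, each a list of 4 numbers: the shift along the tool's x, y, z in m, then the turn about the tool's z in rad. In form: [[[tx, ty, tz, yaw], ...]]. A call has exactly 5 rows; each row shifts and turns the commanded pose from where the row before left it, along the tool's axes as they then stand; what a row does not reach is not made up. A row lasts 1/12 s, in which the tool goes at most 41.7 mm and 7.16 degrees, less where a joint would pass 70% of its speed; a pose out of reach is approached as far as the arm can. A call is refused whole if a number of a shift passes 0.0417 or a number of a turn 0.125, either way. A call with a gripper value outside its range is refused whole. "gripper" is the finger opening in m, from 0 to 0.0854, set as the call begins (left out, the last holds). The fingers move at their own pace and stop on an object; "squeeze" is the grip in N (left out, the last holds). Time passes only in rows, so rows that do not move let the fingers close, or fill a call up. It gives the time, the measured TCP pose, the force, the opening and the grip force at its end, in the units of the state.
- bot.get_obs(): the state, without advancing time (a new reading comes with each control period).
- bot.camera(name): name is "scene" or "top"; returns a dict with "img" (480x640x3 uint8, blue, green, red), "vfov" (degrees; the focal length in pixels is half the picture's height over the tangent of half this angle, whatever the lens; pixels are square), "cx", "cy" (the principal point, pixels), "xyz" and "attitude" of the camera in the world. Camera axes: x right, y down, z forward; pixel columns grow to the right and rows downward; lengths in m; the calibration is good to about 2 mm. A picture is of the moment at which its call begins. There is no depth.
- bot.job_done(): hands the job in; it is judged then, once.
The state is a dict: "time": time; "q": joint angles; "qd": joint speeds; "joint_efforts": joint torques, N m; "ee_pos": TCP position; "tcp_rot": TCP orientation; "wrist_force": force on the tool from outside, world axes, zero at the start; "torque": the same for the moment, N m; "opening": finger opening in m; "grasp_force": force on a finger pad.
Only numpy, scipy, OpenCV 4.12 (cv2) and the standard library are available. Lean on these libraries where they do the work, as an engineer would, in place of code of your own. Each camera call takes 0.05 s, during which the arm holds its last target. There are 200 camera calls.

### The job

Load the empty bench stapler: pull its sprung follower all the way back until the catch holds it, take the two long-legged sticks of staples out of the carton and stand them legs down, one behind the other, in the feed track in front of the follower, then press the catch so that the follower runs forward and closes the sticks up against the nose. Leave the two short-legged sticks in the carton.

Things in the scene. Friction and masses are not known exactly. Their poses are not given: they have to be found in the camera images.
- stapler: grey cast bench stapler, fixed, 310 x 98 mm. Origin: on the bench under the track; own x along the track, from the loading end to the nose. Open-topped track at y = 0: floor 80 mm above the bench, 18 mm wide inside, walls flaring to lips 24 mm above its floor, 31 mm over all. Front stop at x = 90 mm, 117 mm high; nose casting from x = 105 mm, 44 mm wide, 143 mm high, lever on it pointing away
- track_front (a point): centre of the track floor at the front stop (stapler x = 90 mm, 80 mm above the bench); axes as the stapler's. Sticks in the track lie at negative x from here, their length along x; closed up, the two sticks' origins are at x = -28 and -84 mm
- follower (a joint): slide of the sprung follower, m: 0 = its front face on the front stop, grows as it is pulled back along the stapler's -x, end of travel 0.146. Spring 4 to 8 N, drag 2 N at 0.1 m/s, up to 11 N in all as it rides under the catch (0.115 to 0.132). Pulled to 0.136 or more the catch drops in and holds it at 0.132 (132 mm of free track before it). With both long sticks closed up it stands at 0.112
- follower_tab (a point): top centre of the follower's upright steel thumb tab, 20 mm along the track, 12 mm across, 27 mm tall, its top 141 mm above the bench; its two sides are free to be pinched across the track. Moves with the follower; the tab's middle is 11 mm behind the follower's front face
- catch (a joint): hinge of the sprung catch at the loading end of the track, rad: 0 = at rest, grows as its rear pad is pressed down, at most 0.55. A held follower is let go at about 0.2; let go, the catch returns by itself
- catch_pad (a point): top centre of the catch's black thumb pad, 20 mm along the track by 24 mm across, at the loading end behind the follower (stapler x = -141 mm, 125 mm above the bench). Pressed straight down 5 to 6 mm, with about 5 N, it lets the follower go; hard stop at 14 mm
- carton: open cardboard carton, fixed, 140 x 142 x 30 mm, flaps folded outward; origin: centre of its underside. Walls and dividers 2.5 mm thick, 30 mm high, floor 2.5 mm; two rows along its x of three cells along its y, each 66 x 44 mm inside, centres at x = -34 and 34 mm, y = -46, 0 and 46 mm. The sticks' length runs along its x; which cell holds which stick changes
- long_stick_1: staple stick, bare steel, a row of wire staples side by side: 56 mm long (own x), 14 mm wide (own y), 48 mm high (own z), about 80 g, long legs: it stands 20 mm out above the dividers. Stands crown up, legs down, in a cell of the carton; a half turn about z makes no difference. Origin: centre of its underside (leg tips)
- long_stick_2: staple stick, bare steel, a row of wire staples side by side: 56 mm long (own x), 14 mm wide (own y), 48 mm high (own z), about 80 g, long legs, the same as long_stick_1; either may go in first. Stands crown up, legs down, in a cell of the carton; a half turn about z makes no difference. Origin: centre of its underside (leg tips)
- short_stick_1: staple stick, bare steel, a row of wire staples side by side: 56 mm long (own x), 14 mm wide (own y), 26 mm high (own z), about 43 g, short legs: its top is below the dividers. Not to be used. Stands crown up, legs down, in a cell of the carton; a half turn about z makes no difference. Origin: centre of its underside (leg tips)
- short_stick_2: staple stick, bare steel, a row of wire staples side by side: 56 mm long (own x), 14 mm wide (own y), 26 mm high (own z), about 43 g, short legs, the same as short_stick_1. Not to be used. Stands crown up, legs down, in a cell of the carton; a half turn about z makes no difference. Origin: centre of its underside (leg tips)

How it is judged:
By the outcome, as a careful person would: the job done as asked, in the order asked, and still so for the second after the job is handed in, with the robot touching nothing.
It also fails if it takes over 61 s, if anything falls off the work surface, if the arm or the gripper's body presses on something with over 40 N, if the wrist force passes 120 N, or if a joint passes its speed limit or range.

## Working session

There is one attempt and no reset: what is moved stays moved. The work goes in short steps, Python scripts to look and compute and a tool call to move; the robot and the scene stay as the last step left them, time stands still between calls to the robot, and variables do not carry over. Pictures are saved under pics/ and viewed, at most 10 in all, crops included, and the job is handed in when it is done.

Besides the shell and the picture viewer there is one more tool, called after "Call:" in YAML: its name, and indented under it one key for each argument. play_rows: Moves the arm, as the interface text tells. Its arguments: {"type":"object","properties":{"steps":{"type":"array","items":{"type":"array","items":{"type":"array","items":{"type":"number"}}}},"gripper":{"type":"number"},"squeeze":{"type":"number"}},"required":["steps"]}

```bash
mkdir -p pics; ls
python3 - <<'E'
from workcell import bot
import cv2
for n in("scene","top"):
    c=bot.camera(n); cv2.imwrite(f"pics/{n}0.png",c["img"]); print(n,{k:v for k,v in c.items() if k!="img"})
print(bot.get_obs(), bot.hold_point_z)
E
```

```text
pics
scene {'vfov': 51.58510550991627, 'cx': 318.09559315905244, 'cy': 243.22305584865322, 'xyz': array([ 0.16428909, -0.69242238,  0.51069752]), 'attitude': array([-116.38599283,    0.11916272,  -32.32690716])}
top {'vfov': 49.90969656966877, 'cx': 316.0081388834001, 'cy': 238.07905231708133, 'xyz': array([ 0.50558426, -0.04397432,  1.12557586]), 'attitude': array([-177.55701021,   -0.43703243,  -88.34770098])}
{'time': 0.1, 'q': array([-6.73792626e+01,  5.00971096e+00,  1.00390056e+01,  9.50995510e+01,
        3.95159509e-04,  8.99982304e+01]), 'qd': array([ 0.01710788, -0.02023446,  0.08177278, -0.04086482,  0.04117794,
        0.0212954 ]), 'joint_efforts': array([ 7.48447255e-04, -5.21562624e+01,  4.65651977e+01,  1.59188843e-02,
       -4.76190871e-05,  1.09718928e-05]), 'ee_pos': array([ 0.21146976, -0.50750054,  0.23063716]), 'tcp_rot': array([-1.79929744e+02, -3.97329086e-04,  2.26225065e+01]), 'wrist_force': array([ 0.06826142,  0.388112  , -0.32733033]), 'torque': array([-0.01027263, -0.03548356,  0.03035035]), 'grasp_force': 0.0, 'opening': 0.08528699499842995} 0.0187
```

View pics/scene0.png

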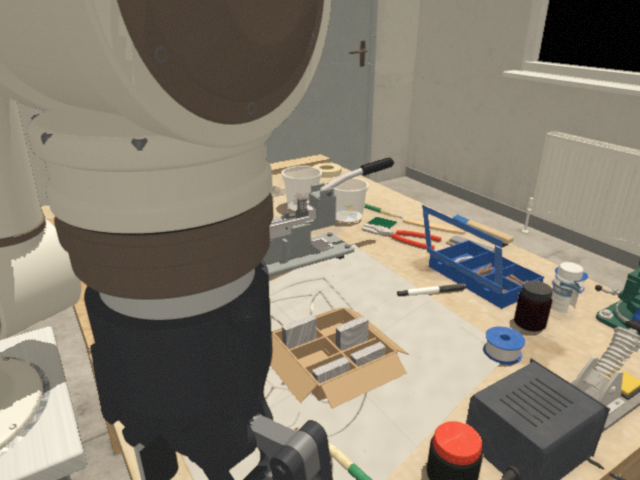

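View pics/top0.png

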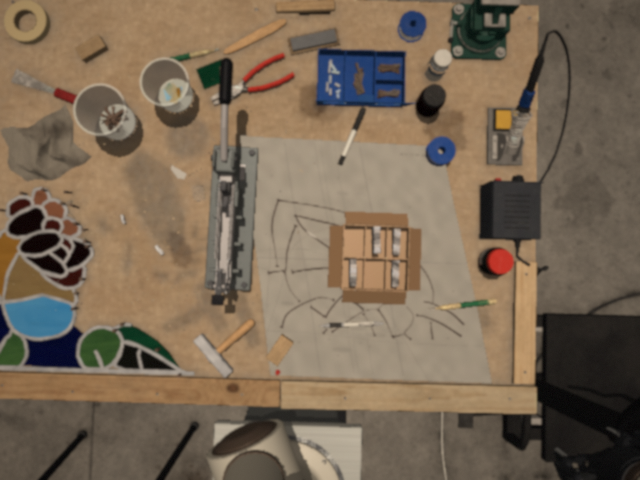

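```bash
cat > h.py <<'E'
import numpy as np, cv2
from scipy.spatial.transform import Rotation as Ro
CAL={"scene":(51.58510550991627,318.09559,243.22306,[0.16428909,-0.69242238,0.51069752],[-116.38599283,0.11916272,-32.32690716]),
"top":(49.90969656966877,316.00814,238.07905,[0.50558426,-0.04397432,1.12557586],[-177.55701021,-0.43703243,-88.34770098])}
def cam(n):
    v,cx,cy,p,a=CAL[n]; return 240/np.tan(np.radians(v/2)),cx,cy,np.array(p),Ro.from_euler('xyz',a,degrees=True).as_matrix()
def proj(n,P):
    f,cx,cy,p,R=cam(n); c=(np.atleast_2d(P)-p)@R; return np.c_[cx+f*c[:,0]/c[:,2],cy+f*c[:,1]/c[:,2]]
def ray(n,u,v):
    f,cx,cy,p,R=cam(n); return p,R@np.array([(u-cx)/f,(v-cy)/f,1])
def atz(n,u,v,z):
    p,d=ray(n,u,v); return p+d*(z-p[2])/d[2]
def tri(u1,v1,u2,v2):  # scene px, top px -> point, gap
    p,d=ray("scene",u1,v1);q,e=ray("top",u2,v2)
    s=np.linalg.lstsq(np.c_[d,-e],q-p,rcond=None)[0]; a,b=p+d*s[0],q+e*s[1]
    return (a+b)/2,np.linalg.norm(a-b)
def crop(src,dst,x0,y0,x1,y1,k):
    im=cv2.imread(src)[y0:y1,x0:x1]; cv2.imwrite(dst,cv2.resize(im,None,fx=k,fy=k,interpolation=cv2.INTER_CUBIC))
E
python3 - <<'E'
from h import *
crop("pics/top0.png","pics/topc.png",200,135,425,310,3.4)
print(atz("top",232,150,0),atz("top",375,258,0),proj("top",[0.2115,-.5075,.23]))
E
```

```text
[0.74212384 0.13897219 0.        ] [ 0.51408494 -0.18114287  0.        ] [[577.05959926 439.32292951]]
```

View pics/topc.png

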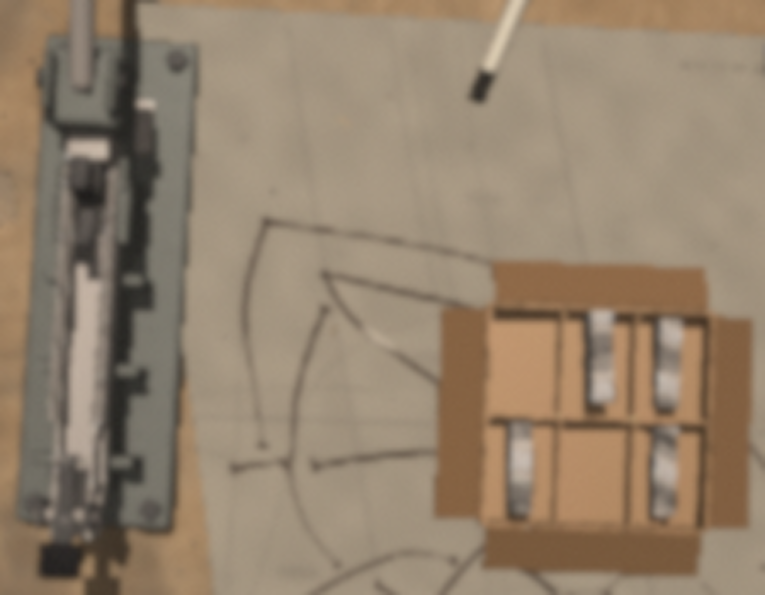

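The top view shows the stapler's long axis almost along world x: black pad at (218,300), tab near (226,187). The carton has sticks at top-view pixels (376,240), (396,241), (353,273) and (395,274). In the scene view the tall ones appear to be the near-left and far-middle sticks. I'll clear the arm out of the scene view next.

Call:
play_rows:
  steps:
    - [[0.02, -0.035, -0.02, 0.112], [0.02, -0.035, -0.02, 0.112], [0.02, -0.035, -0.02, 0.112], [0.02, -0.035, -0.02, 0.112], [0.01, -0.04, -0.02, 0]]

```text
time: 0.52
ee_pos: [0.2656, -0.3285, 0.324]
tcp_rot: [-180.0, 0.0, -3.5]
wrist_force: [1.7, 0.1, -0.2]
opening: 0.0855
grasp_force: 0.0
```

Call:
play_rows:
  steps:
    - [[0.008, -0.04, 0, 0], [0.008, -0.04, 0, 0], [0.008, -0.04, 0, 0], [0.008, -0.04, 0, 0], [0.008, -0.04, 0, 0]]

```text
time: 0.93
ee_pos: [0.3155, -0.1306, 0.3235]
tcp_rot: [180.0, -0.0, -3.1]
wrist_force: [1.3, -0.3, 1.4]
opening: 0.0853
grasp_force: 0.0
```

Call:
play_rows:
  steps:
    - [[0.008, -0.04, 0, 0], [0.008, -0.04, 0, 0], [0.008, -0.04, 0, 0], [0.008, -0.04, 0, 0], [0.008, -0.04, 0, 0]]

```text
time: 1.35
ee_pos: [0.3644, 0.0139, 0.3244]
tcp_rot: [-177.6, 0.0, 0.4]
wrist_force: [-0.4, -0.4, 0.1]
opening: 0.0852
grasp_force: 0.0
```

Call:
play_rows:
  steps:
    - [[0.008, -0.04, 0, 0], [0.008, -0.04, 0, 0], [0, -0.04, 0, 0], [0, -0.02, 0, 0], [0, 0, 0, 0]]

```text
time: 1.77
ee_pos: [0.3802, 0.0661, 0.3336]
tcp_rot: [-174.0, 0.1, 5.5]
wrist_force: [-1.2, -1.2, 0.4]
opening: 0.0858
grasp_force: 0.0
```

Run:
```python
from workcell import bot
from h import *
for n in("scene","top"):
    cv2.imwrite(f"pics/{n}1.png",bot.camera(n)["img"])
crop("pics/scene1.png","pics/s1c.png",220,150,420,410,2.3)
cv2.imwrite("pics/s1c.png",np.hstack([cv2.resize(cv2.imread("pics/scene1.png")[150:300,170:405],None,fx=3.4,fy=3.4,interpolation=2)]))
cv2.imwrite("pics/s2c.png",cv2.resize(cv2.imread("pics/scene1.png")[290:415,245:425],None,fx=4,fy=4,interpolation=2))
```

```text
(no output)
```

View pics/s1c.png

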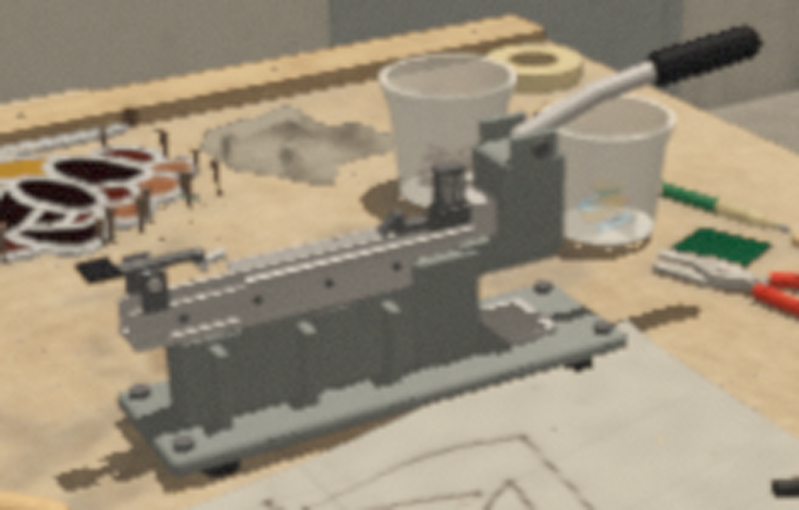

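View pics/s2c.png

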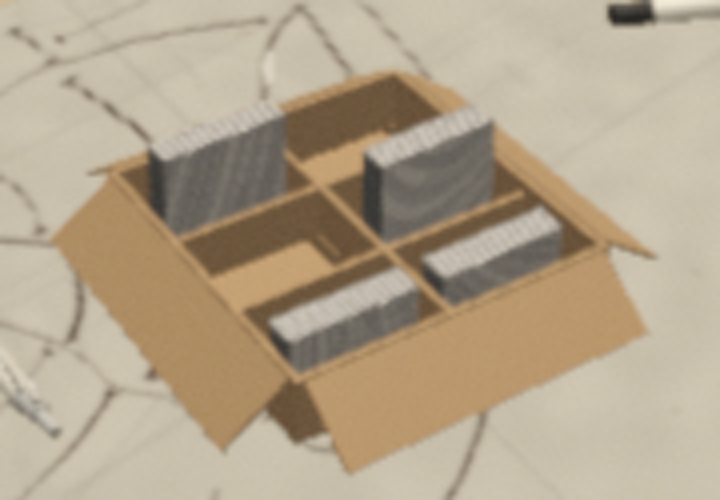

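Run:
```python
from workcell import bot
from h import *
o=bot.get_obs(); print(o['q'].round(1),o['ee_pos'].round(3),o['tcp_rot'].round(1))
S=lambda x,y:(170+x/3.4,150+y/3.4)
C=lambda x,y:(245+x/4,290+y/4)
T=lambda x,y:(200+x/3.4,135+y/3.4)
for n,s,t in[("pad",S(98,270),T(62,560)),("tab",S(452,172),T(88,173)),("A",C(216,130),T(522,467)),("B",C(430,137),T(602,357)),
 ("cart nl",C(115,172),T(484,525)),("cart fr",C(604,243),T(708,318)),("cart nr",C(297,380),T(700,525)),("cart fl",C(392,75),T(490,312))]:
    p,g=tri(*s,*t); print(n,p.round(4),round(g,4))
p=atz("top",*T(62,560),.125);q=atz("top",*T(88,173),.141);d=q-p;print(p,q,np.degrees(np.arctan2(d[1],d[0])),np.hypot(*d[:2]))
for c in[(484,525),(708,318),(700,525),(490,312)]: print(atz("top",*T(*c),.03))
```

```text
[  5.3 -13.5   4.3 107.9   6.  179.9] [0.38  0.065 0.334] [-1.74e+02  1.00e-01  5.40e+00]
pad [0.4242 0.1348 0.1241] 0.0006
tab [0.6437 0.1256 0.1379] 0.0011
A [ 0.4827 -0.131   0.0516] 0.0003
B [ 0.5517 -0.1786  0.0505] 0.0008
cart nl [ 0.4467 -0.1103  0.0327] 0.0025
cart fr [ 0.5804 -0.2479  0.0326] 0.0049
cart nr [ 0.4488 -0.2448  0.0278] 0.0008
cart fl [ 0.5797 -0.1109  0.031 ] 0.0033
[0.42402296 0.13475105 0.125     ] [0.642841   0.12527977 0.141     ] -2.478433002863533 0.21902292462141607
[ 0.44539478 -0.1098965   0.03      ]
[ 0.57863847 -0.2468376   0.03      ]
[ 0.44922182 -0.24458595  0.03      ]
[ 0.57839583 -0.11011009  0.03      ]
```

The triangulated heights match the given ones: pad 124 mm (125), tab 138 mm (141), stick tops 51 mm. The stapler's yaw is about -2.5°. Joint 6 is at its limit, so I'll turn the tool the other way, to about 177.5°.

Call:
play_rows:
  steps:
    - [[0, 0, 0, -0.125], [0, 0, 0, -0.125], [0, 0, 0, -0.125], [0, 0, 0, -0.125], [0, 0, 0, -0.125]]

```text
time: 2.28
ee_pos: [0.3801, 0.0646, 0.3335]
tcp_rot: [-175.1, -3.5, 41.3]
wrist_force: [0.0, 0.7, 0.3]
opening: 0.0856
grasp_force: 0.0
```

Call:
play_rows:
  steps:
    - [[0, 0, 0, -0.125], [0, 0, 0, -0.125], [0, 0, 0, -0.125], [0, 0, 0, -0.125], [0, 0, 0, -0.125]]
  gripper: 0.045

```text
time: 2.7
ee_pos: [0.3801, 0.0645, 0.3335]
tcp_rot: [-178.1, -5.7, 77.2]
wrist_force: [0.5, -0.5, -0.1]
opening: 0.0449
grasp_force: 0.0
```

Call:
play_rows:
  steps:
    - [[0, 0, 0, -0.125], [0, 0, 0, -0.125], [0, 0, 0, -0.125], [0, 0, 0, -0.125], [0, 0, 0, -0.125]]

```text
time: 3.12
ee_pos: [0.3801, 0.0645, 0.3335]
tcp_rot: [178.2, -5.7, 113.1]
wrist_force: [-0.1, -0.0, -1.5]
opening: 0.0453
grasp_force: 0.0
```

Call:
play_rows:
  steps:
    - [[0, 0, 0, -0.125], [0, 0, 0, -0.125], [0, 0, 0, -0.125], [0, 0, 0, -0.125], [0, 0, 0, -0.125]]

```text
time: 3.53
ee_pos: [0.3802, 0.0645, 0.3336]
tcp_rot: [175.2, -3.6, 149.0]
wrist_force: [-0.1, 0.4, 0.3]
opening: 0.0452
grasp_force: 0.0
```

Clamping at the joint-6 limit left a 6° tool tilt, which 4-number rows can't command directly. I'll undo it by mirroring what caused it: go to the opposite joint-6 limit and press the other way.

Call:
play_rows:
  steps:
    - [[0, 0, 0, -0.125], [0, 0, 0, -0.125], [0, 0, 0, -0.125], [0, 0, 0, -0.125], [0, 0, 0, -0.125]]

```text
time: 3.95
ee_pos: [0.3801, 0.0646, 0.3335]
tcp_rot: [174.0, -0.1, -175.3]
wrist_force: [0.1, 0.5, -0.9]
opening: 0.0456
grasp_force: 0.0
```

Call:
play_rows:
  steps:
    - [[0, 0, 0, -0.125], [0, 0, 0, -0.125], [0, 0, 0, -0.125], [0, 0, 0, -0.125], [0, 0, 0, -0.125]]

```text
time: 4.37
ee_pos: [0.3801, 0.0646, 0.3335]
tcp_rot: [175.1, 3.4, -139.7]
wrist_force: [0.6, 0.3, -0.4]
opening: 0.0448
grasp_force: 0.0
```

Call:
play_rows:
  steps:
    - [[0, 0, 0, -0.125], [0, 0, 0, -0.125], [0, 0, 0, -0.125], [0, 0, 0, -0.125], [0, 0, 0, -0.125]]

```text
time: 4.78
ee_pos: [0.3801, 0.0645, 0.3336]
tcp_rot: [178.0, 5.6, -103.8]
wrist_force: [0.4, 0.8, -0.8]
opening: 0.0449
grasp_force: 0.0
```

Call:
play_rows:
  steps:
    - [[0, 0, 0, -0.125], [0, 0, 0, -0.125], [0, 0, 0, -0.125], [0, 0, 0, -0.125], [0, 0, 0, -0.125]]

```text
time: 5.2
ee_pos: [0.3801, 0.0646, 0.3336]
tcp_rot: [-178.3, 5.7, -67.8]
wrist_force: [-0.2, -0.5, -1.0]
opening: 0.0454
grasp_force: 0.0
```

Call:
play_rows:
  steps:
    - [[0, 0, 0, -0.125], [0, 0, 0, -0.125], [0, 0, 0, -0.125], [0, 0, 0, -0.125], [0, 0, 0, -0.125]]

```text
time: 5.62
ee_pos: [0.3802, 0.0646, 0.3336]
tcp_rot: [-175.3, 3.7, -31.9]
wrist_force: [-0.0, -0.2, 1.3]
opening: 0.0451
grasp_force: 0.0
```

Call:
play_rows:
  steps:
    - [[0, 0, 0, -0.125], [0, 0, 0, -0.125], [0, 0, 0, -0.125], [0, 0, 0, -0.125], [0, 0, 0, -0.125]]

```text
time: 6.03
ee_pos: [0.3801, 0.0645, 0.3335]
tcp_rot: [-174.0, 0.2, 3.7]
wrist_force: [-0.5, 0.4, 0.3]
opening: 0.0451
grasp_force: 0.0
```

Run:
```python
from workcell import bot
o=bot.get_obs(); print(o['q'].round(2),o['ee_pos'].round(4),o['tcp_rot'].round(2))
```

```text
[   5.22  -13.5     4.28  107.85    5.97 -178.51] [0.3801 0.0645 0.3335] [-174.03    0.22    3.74]
```

Call:
play_rows:
  steps:
    - [[0, 0.04, 0, 0], [0, 0.04, 0, 0], [0, 0.04, 0, 0], [0, 0.04, 0, 0], [0, 0.04, 0, 0]]

```text
time: 6.45
ee_pos: [0.3843, -0.0206, 0.3188]
tcp_rot: [-179.0, 0.3, -3.8]
wrist_force: [0.2, 0.2, -0.3]
opening: 0.0449
grasp_force: 0.0
```

Run:
```python
from workcell import bot
o=bot.get_obs(); print(o['q'].round(2),o['ee_pos'].round(4),o['tcp_rot'].round(2))
```

```text
[  -3.78  -13.85    2.43  106.61    0.95 -179.94] [ 0.3843 -0.0206  0.3188] [-179.05    0.33   -3.83]
```

Call:
play_rows:
  steps:
    - [[0, 0.035, 0, 0], [0, 0, 0, 0], [0, 0, 0, 0.125], [0, 0, 0, 0.125], [0, 0, 0, 0.125]]

```text
time: 6.87
ee_pos: [0.3842, -0.0328, 0.3185]
tcp_rot: [-180.0, 0.3, -26.9]
wrist_force: [0.4, 0.2, 0.1]
opening: 0.0451
grasp_force: 0.0
```

Run:
```python
from workcell import bot
o=bot.get_obs(); print(o['q'].round(2),o['ee_pos'].round(4),o['tcp_rot'].round(2))
```

```text
[-4.9700e+00 -1.3770e+01  2.4700e+00  1.0656e+02  1.3000e-01 -1.5810e+02] [ 0.3842 -0.0328  0.3185] [-180.      0.35  -26.87]
```

Call:
play_rows:
  steps:
    - [[0, 0, 0.004, 0.125], [0, 0, 0.004, 0.125], [0, 0, 0.004, 0.125], [0, 0, 0.004, 0.125], [0, 0, 0.004, 0.125]]

```text
time: 7.28
ee_pos: [0.3841, -0.0326, 0.2983]
tcp_rot: [179.8, 0.3, -62.7]
wrist_force: [0.7, 0.1, 0.2]
opening: 0.0451
grasp_force: 0.0
```

Call:
play_rows:
  steps:
    - [[0, 0, 0.004, 0.125], [0, 0, 0.004, 0.125], [0, 0, 0.004, 0.125], [0, 0, 0.004, 0.125], [0, 0, 0.004, 0.125]]

```text
time: 7.7
ee_pos: [0.384, -0.0325, 0.2783]
tcp_rot: [179.7, 0.1, -98.5]
wrist_force: [-0.4, -0.6, 0.3]
opening: 0.045
grasp_force: 0.0
```

Call:
play_rows:
  steps:
    - [[0, 0, 0.004, 0.125], [0, 0, 0.004, 0.125], [0, 0, 0.004, 0.125], [0, 0, 0.004, 0.125], [0, 0, 0.004, 0.125]]

```text
time: 8.12
ee_pos: [0.3839, -0.0325, 0.2583]
tcp_rot: [179.7, -0.1, -134.3]
wrist_force: [0.1, -0.2, 0.8]
opening: 0.045
grasp_force: 0.0
```

Call:
play_rows:
  steps:
    - [[0, 0, 0.004, 0.125], [0, 0, 0.004, 0.125], [0, 0, 0.004, 0.125], [0, 0, 0.004, 0.125], [0, 0, 0.004, 0.125]]

```text
time: 8.53
ee_pos: [0.3838, -0.0324, 0.2383]
tcp_rot: [179.8, -0.3, -170.1]
wrist_force: [0.5, -0.4, 0.4]
opening: 0.0451
grasp_force: 0.0
```

Call:
play_rows:
  steps:
    - [[0, 0, 0, 0.108], [0, 0, 0, 0.108], [-0.03, 0.03, 0, 0], [-0.04, 0.03, 0, 0], [-0.03, 0.03, 0, 0]]

```text
time: 8.95
ee_pos: [0.4805, 0.0487, 0.2385]
tcp_rot: [179.9, -0.2, 177.8]
wrist_force: [0.5, -0.6, 0.3]
opening: 0.0451
grasp_force: 0.0
```

```bash
cat >> h.py <<'E'
def st():
    from workcell import bot
    o=bot.get_obs(); print(round(o['time'],2),o['q'].round(2),o['ee_pos'].round(4),o['tcp_rot'].round(2),o['wrist_force'].round(1),round(o['opening'],4),o['grasp_force']); return o
def to(x,y,z,yaw=None):
    """shift in tool axes from measured pose to the world point, and turn about tool z (rad)"""
    from workcell import bot
    o=bot.get_obs(); R=Ro.from_euler('xyz',o['tcp_rot'],degrees=True).as_matrix()
    d=R.T@(np.array([x,y,z])-o['ee_pos']); t=0 if yaw is None else -np.radians((yaw-o['tcp_rot'][2]+180)%360-180)
    print("shift",d.round(4),"turn",round(t,4))
E
python3 - <<'E'
from h import *
st(); to(.641,.1255,.19,177.5)
E
```

```text
8.95 [ 5.68 -3.82  2.01 96.03  0.18  7.88] [0.4805 0.0487 0.2385] [179.85  -0.23 177.8 ] [ 0.5 -0.6  0.3] 0.0451 0.0
shift [-0.1577  0.0827  0.048 ] turn 0.0053
```

Call:
play_rows:
  steps:
    - [[-0.03, 0.0155, 0.008, 0], [-0.03, 0.0155, 0.008, 0], [-0.03, 0.0155, 0.008, 0.005], [-0.03, 0.0155, 0.008, 0], [-0.03, 0.0155, 0.008, 0]]

```text
time: 9.37
ee_pos: [0.6331, 0.1207, 0.1968]
tcp_rot: [179.9, -0.3, 177.6]
wrist_force: [0.4, -0.6, 0.3]
opening: 0.0451
grasp_force: 0.0
```

Call:
play_rows:
  steps:
    - [[0, 0, 0.008, 0], [0, 0, 0, 0], [0, 0, 0, 0], [0, 0, 0, 0], [0, 0, 0, 0]]

```text
time: 9.78
ee_pos: [0.6314, 0.1193, 0.1914]
tcp_rot: [179.8, -0.2, 177.6]
wrist_force: [-0.2, 0.6, -0.0]
opening: 0.045
grasp_force: 0.0
```

Run:
```python
from h import *
from workcell import bot
st(); to(.641,.1255,.119,177.5)
a=bot.camera("scene")["img"]; b=bot.camera("top")["img"]
a=cv2.resize(a[140:270,190:350],None,fx=2.5,fy=2.5,interpolation=2);b=cv2.resize(b[140:310,190:270],None,fx=325/170,fy=325/170,interpolation=2)
cv2.imwrite("pics/hov.png",np.hstack([a,b[:325]]))
```

```text
9.78 [10.61 17.61 20.29 92.82  0.2  13.03] [0.6314 0.1193 0.1914] [179.84  -0.19 177.58] [-0.2  0.6 -0. ] 0.045 0.0
shift [-0.0096  0.0064  0.0724] turn 0.0014
```

View pics/hov.png

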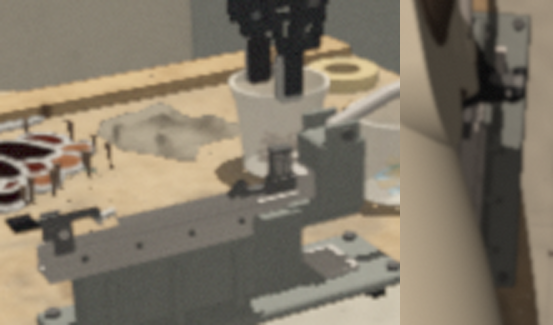

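The scene crop shows the open fingers hanging just above and behind the tab, tips near scene pixels (293,172) and (306,178). I'll correct by about 10 mm, descend over the tab and grip.

Call:
play_rows:
  steps:
    - [[-0.005, 0.0032, 0.01, 0], [-0.0046, 0.0032, 0.02, 0], [0, 0, 0.02, 0], [0, 0, 0.015, 0], [0, 0, 0.007, 0]]

```text
time: 10.3
ee_pos: [0.6404, 0.1258, 0.1144]
tcp_rot: [179.9, -0.5, 177.6]
wrist_force: [-0.6, 0.1, 0.0]
opening: 0.0453
grasp_force: 0.0
```

Call:
play_rows:
  steps:
    - [[0, 0, 0, 0], [0, 0, 0, 0], [0, 0, 0, 0], [0, 0, 0, 0], [0, 0, 0, 0]]
  gripper: 0.0
  squeeze: 50

```text
time: 10.72
ee_pos: [0.6411, 0.133, 0.1175]
tcp_rot: [179.2, -0.4, 177.9]
wrist_force: [0.6, 35.3, -11.3]
opening: 0.011
grasp_force: 50.6
```

```bash
python3 -c "
from h import *
st(); to(.641,.1255,.119,177.5)"
```

```text
10.72 [11.34 18.89 13.73 85.    0.86 13.4 ] [0.6411 0.133  0.1175] [179.2   -0.36 177.95] [  0.6  35.3 -11.3] 0.011 50.608128905296326
shift [-0.0002 -0.0075 -0.0016] turn 0.0078
```

Call:
play_rows:
  steps:
    - [[0, 0.003, 0, 0], [0, 0.003, 0, 0], [0, 0, 0, 0], [0, 0, 0, 0], [0, 0, 0, 0]]

```text
time: 11.13
ee_pos: [0.6412, 0.1335, 0.1174]
tcp_rot: [179.7, -0.4, 177.7]
wrist_force: [-1.6, 10.0, -7.3]
opening: 0.0106
grasp_force: 51.6
```

Run:
```python
from h import *
st()
T=lambda x,y:(200+x/3.4,135+y/3.4)
for a,b in[((18,522),(48,38)),((172,530),(198,40))]:
    p,q=atz("top",*T(*a),.012),atz("top",*T(*b),.012);d=q-p;print(p.round(4),q.round(4),np.degrees(np.arctan2(d[1],d[0])))
# predicted pixels (crop) of track axis for two hypotheses
for p0,yaw in[((.424,.1348),-2.5),((.424,.1348),-.5)]:
    c=np.cos(np.radians(yaw));s=np.sin(np.radians(yaw))
    for L,z in[(0,.125),(.220,.141),(.246,.143),(.1,.08)]:
        P=[p0[0]+L*c,p0[1]+L*s,z]; t=proj("top",P)[0];u=proj("scene",P)[0]
        print(yaw,L,((t-[200,135])*3.4).round(),((u-[170,150])*3.4).round())
```

```text
11.13 [11.6  19.06 13.94 85.18  0.37 13.9 ] [0.6412 0.1335 0.1174] [179.72  -0.38 177.7 ] [-1.6 10.  -7.3] 0.0106 51.59900665283203
[0.4379 0.1836 0.012 ] [0.7468 0.1761 0.012 ] -1.3787699911697795
[0.4357 0.0862 0.012 ] [0.7484 0.0803 0.012 ] -1.0840164346912533
-2.5 0 [ 62. 560.] [ 97. 269.]
-2.5 0.22 [ 88. 171.] [451. 167.]
-2.5 0.246 [ 91. 125.] [489. 156.]
-2.5 0.1 [ 89. 386.] [272. 303.]
-0.5 0 [ 62. 560.] [ 97. 269.]
-0.5 0.22 [ 75. 171.] [445. 163.]
-0.5 0.246 [ 76. 124.] [482. 152.]
-0.5 0.1 [ 83. 386.] [270. 300.]
```

The tab is gripped (opening 11 mm). The lateral force shows the true track line in the arm frame is y≈0.134 at x=0.64, and the base edges give a yaw of about -1.2°. Pulling back now.

Call:
play_rows:
  steps:
    - [[0.006, 0.0005, 0, 0], [0.009, 0, 0, 0], [0.01, 0, 0, 0], [0.01, -0.0002, 0, 0], [0.01, -0.0002, 0, 0]]
  squeeze: 70

```text
time: 11.55
ee_pos: [0.5974, 0.1347, 0.1176]
tcp_rot: [179.8, -0.2, 177.6]
wrist_force: [8.1, 6.7, -12.7]
opening: 0.0103
grasp_force: 71.2
```

Call:
play_rows:
  steps:
    - [[0.01, -0.0002, 0, 0], [0.01, -0.0002, 0, 0], [0.01, -0.0002, 0, 0], [0.01, -0.0002, 0, 0], [0.01, -0.0002, 0, 0]]

```text
time: 11.97
ee_pos: [0.5474, 0.1359, 0.1176]
tcp_rot: [179.7, -0.2, 177.7]
wrist_force: [9.6, 9.1, -15.6]
opening: 0.0107
grasp_force: 70.7
```

Call:
play_rows:
  steps:
    - [[0.01, -0.0002, 0, 0], [0.01, -0.0002, 0, 0], [0.01, -0.0002, 0, 0], [0.01, -0.0002, 0, 0], [0.007, -0.0002, 0, 0]]

```text
time: 12.38
ee_pos: [0.5012, 0.1371, 0.1179]
tcp_rot: [179.7, -0.1, 177.6]
wrist_force: [9.4, 11.7, -17.4]
opening: 0.0104
grasp_force: 71.1
```

Call:
play_rows:
  steps:
    - [[0.001, 0, 0, 0], [0.001, 0, 0, 0], [0, 0, 0, 0], [0, 0, 0, 0], [0, 0, 0, 0]]

```text
time: 12.8
ee_pos: [0.4985, 0.1372, 0.1178]
tcp_rot: [179.7, -0.3, 177.6]
wrist_force: [7.4, 10.9, -16.4]
opening: 0.0105
grasp_force: 71.2
```

```bash
python3 -c "
from h import *
st()"
```

```text
12.8 [15.19 -0.12 -7.73 82.54  0.35 17.55] [0.4985 0.1372 0.1178] [179.71  -0.25 177.64] [  7.4  10.9 -16.4] 0.0105 71.20567202568054
```

Call:
play_rows:
  steps:
    - [[-0.005, 0.0007, 0, 0], [-0.005, 0.0007, 0, 0], [-0.002, 0.0007, 0, 0], [0, 0, 0, 0], [0, 0, 0, 0]]

```text
time: 13.22
ee_pos: [0.5089, 0.1371, 0.1178]
tcp_rot: [179.9, -0.4, 177.6]
wrist_force: [-4.6, -0.2, -9.2]
opening: 0.0107
grasp_force: 72.3
```

```bash
python3 -c "
from h import *
st()"
```

```text
13.22 [14.97  1.5  -6.11 82.79  0.21 17.38] [0.5089 0.1371 0.1178] [179.91  -0.44 177.59] [-4.6 -0.2 -9.2] 0.0107 72.30311393737793
```

The follower is latched: it sits at 132 mm of travel and the force has reversed to a slight push. Releasing and heading to stick A (near left).

Call:
play_rows:
  steps:
    - [[0, 0, 0, 0], [0, 0, 0, 0], [0, 0, 0, 0], [0, 0, -0.03, 0], [0, 0, -0.03, 0]]
  gripper: 0.05

```text
time: 13.63
ee_pos: [0.5095, 0.1372, 0.1784]
tcp_rot: [179.9, -0.4, 177.6]
wrist_force: [0.6, -0.1, 0.7]
opening: 0.0498
grasp_force: 0.0
```

Call:
play_rows:
  steps:
    - [[0, -0.03, -0.03, 0], [0.005, -0.04, -0.02, -0.02], [0.005, -0.04, 0, -0.015], [0.005, -0.04, 0, 0], [0, -0.04, 0, 0]]

```text
time: 14.05
ee_pos: [0.4912, -0.0504, 0.2277]
tcp_rot: [179.9, -0.1, 179.7]
wrist_force: [0.9, -0.3, 0.2]
opening: 0.0503
grasp_force: 0.0
```

Call:
play_rows:
  steps:
    - [[0, -0.03, 0.02, 0], [0, -0.02, 0.02, 0], [0, -0.01, 0.02, 0], [0, 0, 0.02, 0], [0, 0, 0, 0]]

```text
time: 14.47
ee_pos: [0.4894, -0.1092, 0.1428]
tcp_rot: [179.8, -0.5, 179.5]
wrist_force: [-0.7, 0.6, 0.6]
opening: 0.0499
grasp_force: 0.0
```

Run:
```python
from h import *
from workcell import bot
st(); to(.4827,-.128,.033,179.5)
a=bot.camera("scene")["img"];cv2.imwrite("pics/scene3.png",a); b=bot.camera("top")["img"];cv2.imwrite("pics/top3.png",b)
a1=cv2.resize(a[170:260,170:340],None,fx=2.3,fy=2.3,interpolation=2);a2=cv2.resize(a[220:400,240:420],(391,391),interpolation=2)
b=cv2.resize(b[140:310,200:425],None,fx=1.8,fy=1.8,interpolation=2)
H=max(a1.shape[0]+a2.shape[0],b.shape[0]);I=np.zeros((H,391+b.shape[1],3),np.uint8);I[:a1.shape[0],:391]=a1;I[a1.shape[0]:a1.shape[0]+391,:391]=a2;I[:b.shape[0],391:]=b
cv2.imwrite("pics/v3.png",I);print(I.shape)
```

```text
14.47 [-1.262e+01 -2.000e+00 -6.830e+00  8.569e+01  7.000e-02 -1.213e+01] [ 0.4894 -0.1092  0.1428] [179.83  -0.5  179.51] [-0.7  0.6  0.6] 0.0499 0.0
shift [ 0.0056 -0.0192  0.1098] turn 0.0001
(598, 796, 3)
```

View pics/v3.png

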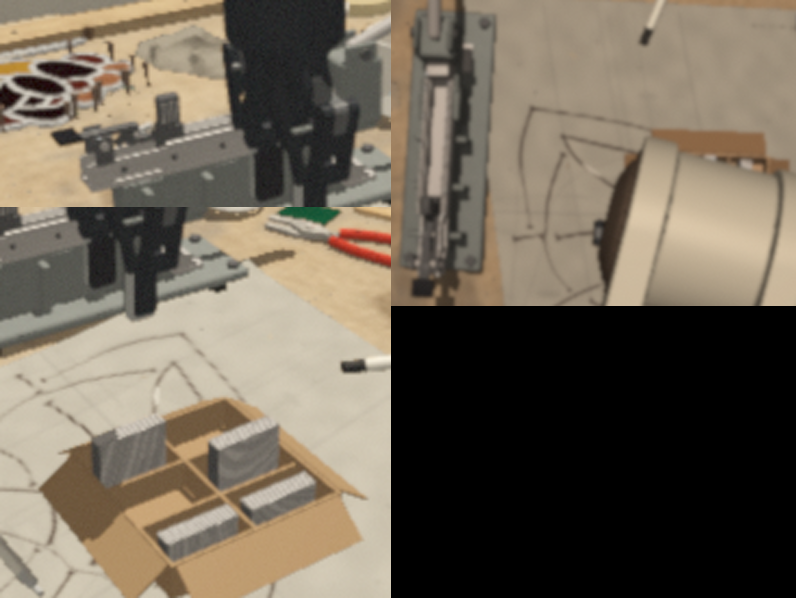

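The view shows the follower held back with its tab next to the catch and the track open. The hand is over the carton, with fingertips at scene pixels about (286,256) and (306,270). I'll compare these with the arm's own kinematics for bias.

Run:
```python
from h import *
for dy in(-.032,.032):
  for z in(.143,.150): print(dy,z,proj("scene",[.4894,-.1092+dy,z]))
p=proj("scene",[[.4894,-.1092-.032,.148],[.4894,-.1092-.029,.148]]);print(p)
```

```text
-0.032 0.143 [[305.09457507 273.6779394 ]]
-0.032 0.15 [[305.02956258 269.56040195]]
0.032 0.143 [[284.24344046 256.63031795]]
0.032 0.15 [[284.09948935 252.70026742]]
[[305.0481938  270.74040169]
 [304.00667068 269.89781245]]
```

Call:
play_rows:
  steps:
    - [[0.003, -0.01, 0.02, 0], [0.0026, -0.0092, 0.025, 0], [0, 0, 0.03, 0], [0, 0, 0.025, 0], [0, 0, 0.009, 0]]

```text
time: 14.98
ee_pos: [0.4838, -0.127, 0.0352]
tcp_rot: [179.8, -0.4, 179.6]
wrist_force: [-0.7, 0.7, -0.1]
opening: 0.0501
grasp_force: 0.0
```

Call:
play_rows:
  steps:
    - [[0, 0, 0, 0], [0, 0, 0, 0], [0, 0, 0, 0], [0, 0, 0, 0], [0, 0, 0, 0]]
  gripper: 0.0
  squeeze: 40

```text
time: 15.4
ee_pos: [0.4858, -0.1277, 0.0391]
tcp_rot: [179.9, -0.1, 179.6]
wrist_force: [-0.3, 0.1, 7.1]
opening: 0.0127
grasp_force: 41.5
```

Call:
play_rows:
  steps:
    - [[0, 0, -0.005, 0], [0, 0, -0.015, 0], [0, 0, -0.03, 0], [0, 0, -0.035, 0], [0, 0, -0.035, 0]]
  squeeze: 60

```text
time: 15.82
ee_pos: [0.4845, -0.1277, 0.1586]
tcp_rot: [179.9, -0.3, 179.6]
wrist_force: [0.7, 0.0, -1.1]
opening: 0.0121
grasp_force: 59.9
```

Call:
play_rows:
  steps:
    - [[0, 0, -0.03, 0], [0, 0, 0, 0], [0, 0, 0, 0], [0, 0, 0, 0], [0, 0, 0, 0]]

```text
time: 16.23
ee_pos: [0.4846, -0.1277, 0.1854]
tcp_rot: [179.8, -0.4, 179.6]
wrist_force: [0.5, 0.4, -0.7]
opening: 0.0119
grasp_force: 59.9
```

Run:
```python
from h import *
from workcell import bot
st()
a=bot.camera("scene")["img"];cv2.imwrite("pics/scene4.png",a)
cv2.imwrite("pics/v4.png",cv2.resize(a[170:400,220:420],None,fx=2.6,fy=2.6,interpolation=2))
```

```text
16.23 [-1.480e+01 -1.960e+00 -2.100e+00  9.031e+01  5.000e-02 -1.441e+01] [ 0.4846 -0.1277  0.1854] [179.84  -0.42 179.61] [ 0.5  0.4 -0.7] 0.0119 59.930410981178284
```

View pics/v4.png

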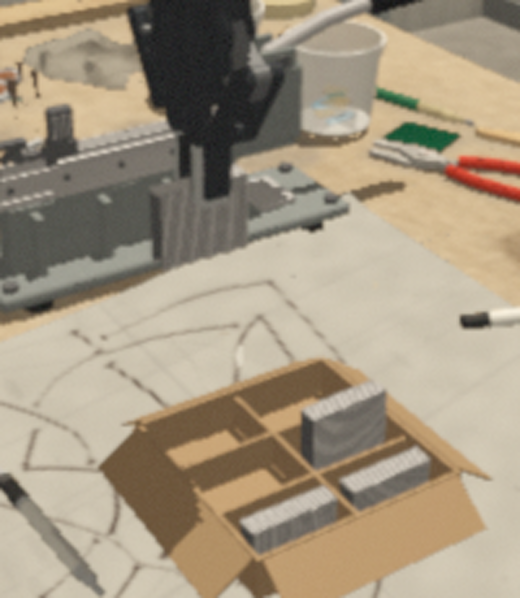

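Stick A is held upright and level, and the carton shows its cell empty with the other three sticks in place. Carrying it over the track.

Call:
play_rows:
  steps:
    - [[-0.01, 0.02, -0.004, 0], [-0.017, 0.033, -0.004, 0], [-0.017, 0.033, -0.004, 0], [-0.017, 0.033, 0, 0], [-0.017, 0.033, 0, 0]]

```text
time: 16.7
ee_pos: [0.5644, 0.0251, 0.1977]
tcp_rot: [179.9, -0.4, 179.6]
wrist_force: [0.8, -0.4, -1.3]
opening: 0.0122
grasp_force: 59.9
```

Call:
play_rows:
  steps:
    - [[-0.017, 0.033, 0, 0], [-0.017, 0.033, 0, 0], [-0.013, 0.025, 0, 0.01], [-0.009, 0.019, 0, 0.009], [0, 0, 0, 0]]

```text
time: 17.12
ee_pos: [0.6216, 0.1366, 0.1959]
tcp_rot: [179.9, -0.5, 178.7]
wrist_force: [0.8, 0.4, -1.2]
opening: 0.0123
grasp_force: 59.9
```

Call:
play_rows:
  steps:
    - [[0, 0, 0, 0], [0, 0, 0, 0], [0, 0, 0, 0], [0, 0, 0, 0], [0, 0, 0, 0]]

```text
time: 17.53
ee_pos: [0.6209, 0.1322, 0.1988]
tcp_rot: [179.9, -0.3, 178.5]
wrist_force: [0.1, -0.1, -0.7]
opening: 0.012
grasp_force: 59.9
```

Run:
```python
from h import *
from workcell import bot
print(proj("scene",[[.5126,-.1347,.149],[.4566,-.1347,.149]]))
st(); to(.621,.134,.1165,178.5)
a=bot.camera("scene")["img"];cv2.imwrite("pics/scene5.png",a)
cv2.imwrite("pics/v5.png",cv2.resize(a[140:290,190:390],None,fx=3.2,fy=3.2,interpolation=2))
```

```text
[[316.00062285 264.28680062]
 [283.41871722 274.26917555]]
17.53 [11.93 16.73 20.01 93.55  0.2  13.47] [0.6209 0.1322 0.1988] [179.86  -0.31 178.46] [ 0.1 -0.1 -0.7] 0.012 59.90868866443634
shift [-0.0005  0.0016  0.0823] turn -0.0007
```

View pics/v5.png

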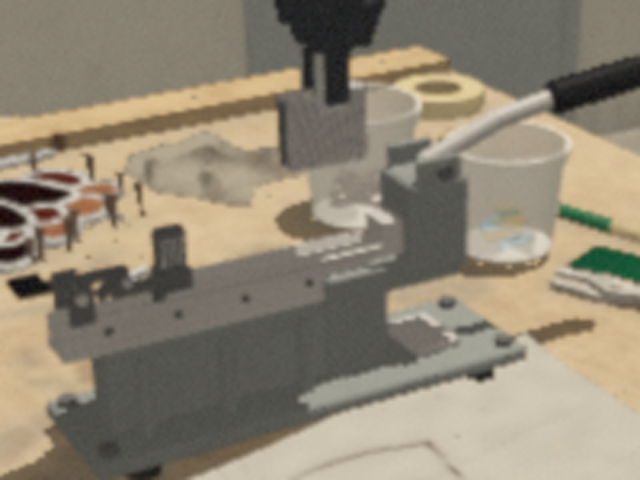

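Stick A hangs over the track, its bottom edge at crop (285–365,165), just behind the nose. The latched tab is at (170,245). Lowering.

Call:
play_rows:
  steps:
    - [[0, 0.0016, 0.015, 0], [0, 0, 0.02, 0], [0, 0, 0.015, 0], [0, 0, 0.008, 0], [0, 0, 0.004, 0]]

```text
time: 18.0
ee_pos: [0.6202, 0.1345, 0.1352]
tcp_rot: [179.9, -0.4, 178.5]
wrist_force: [-0.2, -0.8, -1.2]
opening: 0.0118
grasp_force: 59.9
```

Call:
play_rows:
  steps:
    - [[0, 0, 0.004, 0], [0, 0, 0.004, 0], [0, 0, 0.003, 0], [0, 0, 0.003, 0], [0, 0, 0, 0]]

```text
time: 18.42
ee_pos: [0.6206, 0.1349, 0.1221]
tcp_rot: [179.9, -0.3, 178.5]
wrist_force: [0.1, 0.4, -1.2]
opening: 0.0119
grasp_force: 59.9
```

Run:
```python
from h import *
st(); to(.621,.134,.1165,178.5)
```

```text
18.42 [12.17 16.24 10.94 85.    0.21 13.65] [0.6206 0.1349 0.1221] [179.87  -0.34 178.52] [ 0.1  0.4 -1.2] 0.0119 59.93151247501373
shift [-0.0004 -0.0009  0.0056] turn 0.0004
```

Call:
play_rows:
  steps:
    - [[0, -0.0008, 0.0015, 0], [0, 0, 0.0015, 0], [0, 0, 0.001, 0], [0, 0, 0.001, 0], [0, 0, 0, 0]]

```text
time: 18.83
ee_pos: [0.6206, 0.1341, 0.1172]
tcp_rot: [179.9, -0.3, 178.5]
wrist_force: [0.6, -0.1, -0.8]
opening: 0.0123
grasp_force: 59.9
```

Call:
play_rows:
  steps:
    - [[0, 0, 0.0005, 0], [0, 0, 0.0005, 0], [0, 0, 0.0005, 0], [0, 0, 0, 0], [0, 0, 0, 0]]

```text
time: 19.25
ee_pos: [0.6207, 0.1342, 0.1168]
tcp_rot: [179.9, -0.3, 178.5]
wrist_force: [-3.8, 0.5, 5.9]
opening: 0.0123
grasp_force: 60.7
```

Floor contact at the expected height (TCP 0.117). Releasing, lifting clear and going to stick B.

Call:
play_rows:
  steps:
    - [[0, 0, 0, 0], [0, 0, 0, 0], [0, 0, 0, 0], [0, 0, -0.01, 0], [0, 0, -0.02, 0]]
  gripper: 0.05

```text
time: 19.67
ee_pos: [0.6197, 0.1338, 0.1441]
tcp_rot: [179.9, -0.6, 178.5]
wrist_force: [0.5, -0.1, 0.3]
opening: 0.0499
grasp_force: 0.0
```

Call:
play_rows:
  steps:
    - [[0, 0, -0.03, 0], [0, -0.01, -0.03, 0], [0.007, -0.033, -0.01, -0.01], [0.007, -0.037, 0, -0.008], [0.007, -0.037, 0, 0]]

```text
time: 20.08
ee_pos: [0.5983, 0.0165, 0.2177]
tcp_rot: [179.9, -0.2, 179.7]
wrist_force: [0.6, -0.0, -0.9]
opening: 0.0501
grasp_force: 0.0
```

Call:
play_rows:
  steps:
    - [[0.008, -0.038, 0, 0], [0.008, -0.038, 0, 0], [0.008, -0.038, 0, 0], [0.008, -0.038, 0.01, 0], [0.008, -0.025, 0.02, 0]]

```text
time: 20.5
ee_pos: [0.5569, -0.1627, 0.1883]
tcp_rot: [180.0, -0.1, 179.5]
wrist_force: [1.9, -0.6, -0.5]
opening: 0.0501
grasp_force: 0.0
```

Call:
play_rows:
  steps:
    - [[0.004, -0.008, 0.02, 0], [0, 0, 0.02, 0], [0, 0, 0, 0], [0, 0, 0, 0], [0, 0, 0, 0]]

```text
time: 20.92
ee_pos: [0.553, -0.167, 0.1472]
tcp_rot: [179.9, -0.2, 179.6]
wrist_force: [0.3, -0.3, -0.1]
opening: 0.0498
grasp_force: 0.0
```

Run:
```python
from h import *
from workcell import bot
st(); to(.5525,-.1755,.033,179.5)
a=bot.camera("scene")["img"];cv2.imwrite("pics/scene6.png",a)
a1=a[170:260,180:380];a2=a[220:400,220:420]
cv2.imwrite("pics/v6.png",cv2.resize(np.vstack([a1,a2]),None,fx=2.2,fy=2.2,interpolation=2))
```

```text
20.92 [-1.683e+01  8.150e+00  4.240e+00  8.635e+01  4.000e-02 -1.641e+01] [ 0.553  -0.167   0.1472] [179.88  -0.24 179.58] [ 0.3 -0.3 -0.1] 0.0498 0.0
shift [-1.000e-04 -8.700e-03  1.142e-01] turn 0.0015
```

View pics/v6.png

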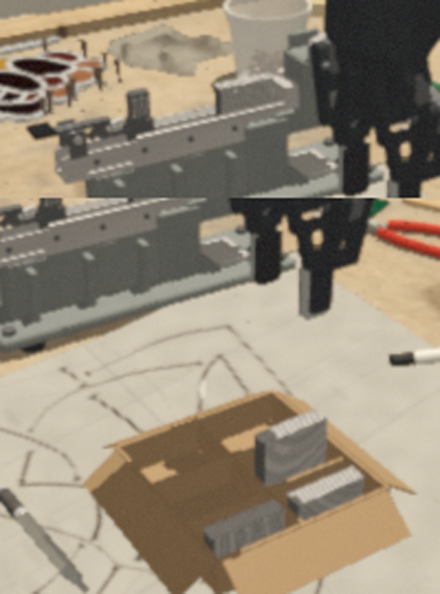

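Stick A stands in the track against the nose end, with the follower still held at its tab, top crop (138,100). The hand is above stick B. That was my tenth picture, so from here I'll work from numbers only.

Call:
play_rows:
  steps:
    - [[0, -0.005, 0.025, 0], [0, -0.0037, 0.03, 0], [0, 0, 0.03, 0], [0, 0, 0.02, 0], [0, 0, 0.008, 0]]

```text
time: 21.38
ee_pos: [0.5511, -0.1749, 0.0306]
tcp_rot: [179.8, -0.5, 179.6]
wrist_force: [-0.9, 0.4, -0.5]
opening: 0.0499
grasp_force: 0.0
```

Call:
play_rows:
  steps:
    - [[0, 0, 0, 0], [0, 0, 0, 0], [0, 0, 0, 0], [0, 0, 0, 0], [0, 0, 0, 0]]
  gripper: 0.0
  squeeze: 40

```text
time: 21.8
ee_pos: [0.5531, -0.1759, 0.035]
tcp_rot: [179.9, -0.1, 179.6]
wrist_force: [1.0, -0.4, 7.7]
opening: 0.013
grasp_force: 40.8
```

Call:
play_rows:
  steps:
    - [[0, 0, -0.005, 0], [0, 0, -0.015, 0], [0, 0, -0.03, 0], [0, 0, -0.035, 0], [0, 0, -0.035, 0]]
  squeeze: 60

```text
time: 22.22
ee_pos: [0.5518, -0.1758, 0.1542]
tcp_rot: [179.9, -0.4, 179.6]
wrist_force: [1.9, -0.2, -0.5]
opening: 0.0124
grasp_force: 59.7
```

Call:
play_rows:
  steps:
    - [[0, 0, -0.03, 0], [0, 0.02, -0.015, 0], [0, 0.033, 0, 0], [0, 0.035, 0, 0], [0, 0.035, 0, 0]]

```text
time: 22.63
ee_pos: [0.5535, -0.0522, 0.1991]
tcp_rot: [179.9, -0.2, 179.5]
wrist_force: [-1.0, 0.4, -1.0]
opening: 0.0124
grasp_force: 59.8
```

Call:
play_rows:
  steps:
    - [[0, 0.035, 0, 0], [0, 0.035, 0, 0], [0, 0.035, 0, 0], [0, 0.035, 0, 0], [0, 0.025, 0, 0.01]]

```text
time: 23.05
ee_pos: [0.5545, 0.1145, 0.1991]
tcp_rot: [179.8, -0.3, 179.1]
wrist_force: [-0.4, 0.3, -1.2]
opening: 0.0126
grasp_force: 59.8
```

Call:
play_rows:
  steps:
    - [[0, 0.015, 0, 0.009], [0, 0.005, 0, 0], [0, 0, 0, 0], [0, 0, 0, 0], [0, 0, 0, 0]]

```text
time: 23.47
ee_pos: [0.5554, 0.1308, 0.1985]
tcp_rot: [179.9, -0.3, 178.4]
wrist_force: [0.6, 0.1, -1.7]
opening: 0.013
grasp_force: 59.8
```

Run:
```python
from h import *
from workcell import bot
st(); to(.560,.1356,.122,178.5)
```

```text
23.47 [13.16  7.54  9.23 91.96  0.2  14.74] [0.5554 0.1308 0.1985] [179.88  -0.32 178.42] [ 0.6  0.1 -1.7] 0.013 59.84804034233093
shift [-0.0049  0.0047  0.0765] turn -0.0015
```

Call:
play_rows:
  steps:
    - [[-0.003, 0.0047, 0.01, 0], [0, 0, 0.02, 0], [0, 0, 0.02, 0], [0, 0, 0.01, 0], [0, 0, 0.004, 0]]

```text
time: 23.88
ee_pos: [0.5572, 0.136, 0.1318]
tcp_rot: [179.9, -0.5, 178.4]
wrist_force: [-0.9, 0.9, -1.1]
opening: 0.0126
grasp_force: 59.8
```

Call:
play_rows:
  steps:
    - [[0, 0, 0.004, 0], [0, 0, 0.004, 0], [0, 0, 0.003, 0], [0, 0, 0.002, 0], [0, 0, 0, 0]]

```text
time: 24.3
ee_pos: [0.558, 0.1367, 0.1213]
tcp_rot: [179.9, -0.3, 178.5]
wrist_force: [0.2, 0.4, -0.8]
opening: 0.0125
grasp_force: 59.8
```

Run:
```python
from h import *
st(); to(.5585,.1356,.1128,178.5)
```

```text
24.3 [13.66  7.81  1.02 83.47  0.21 15.2 ] [0.558  0.1367 0.1213] [179.86  -0.31 178.47] [ 0.2  0.4 -0.8] 0.0125 59.8426616191864
shift [-0.0005 -0.0011  0.0085] turn -0.0006
```

Call:
play_rows:
  steps:
    - [[0, -0.001, 0.002, 0], [0, 0, 0.002, 0], [0, 0, 0.002, 0], [0, 0, 0.001, 0], [0, 0, 0, 0]]

```text
time: 24.72
ee_pos: [0.5578, 0.1357, 0.114]
tcp_rot: [179.9, -0.3, 178.5]
wrist_force: [0.8, -0.0, -0.7]
opening: 0.0121
grasp_force: 59.8
```

Call:
play_rows:
  steps:
    - [[0, 0, 0.0008, 0], [0, 0, 0.0007, 0], [0, 0, 0.0005, 0], [0, 0, 0, 0], [0, 0, 0, 0]]

```text
time: 25.13
ee_pos: [0.5579, 0.1358, 0.1126]
tcp_rot: [179.9, -0.3, 178.5]
wrist_force: [-0.7, 0.1, 2.6]
opening: 0.0123
grasp_force: 60.2
```

Stick B is on the floor too, contact at the predicted height. Releasing, lifting, closing the fingers and moving back along the track over the catch pad.

Call:
play_rows:
  steps:
    - [[0, 0, 0, 0], [0, 0, 0, 0], [0, 0, 0, 0], [0, 0, -0.01, 0], [0, 0, -0.02, 0]]
  gripper: 0.05

```text
time: 25.55
ee_pos: [0.5569, 0.1354, 0.1408]
tcp_rot: [179.9, -0.5, 178.5]
wrist_force: [0.3, -0.0, 0.3]
opening: 0.0496
grasp_force: 0.0
```

Call:
play_rows:
  steps:
    - [[0, 0, -0.03, 0], [0, 0, -0.02, 0], [0.01, 0, 0, 0], [0.025, 0, 0, 0], [0.025, 0, 0, 0]]

```text
time: 25.97
ee_pos: [0.4982, 0.1371, 0.1934]
tcp_rot: [179.9, -0.3, 178.4]
wrist_force: [0.3, 0.2, 0.5]
opening: 0.05
grasp_force: 0.0
```

Call:
play_rows:
  steps:
    - [[0.025, 0, 0, 0], [0.025, 0, 0, 0], [0.02, 0, 0, 0], [0.007, 0, 0, 0], [0, 0, 0, 0]]
  gripper: 0.0

```text
time: 26.38
ee_pos: [0.4207, 0.1394, 0.1943]
tcp_rot: [179.8, -0.2, 178.5]
wrist_force: [-0.3, 0.1, 1.1]
opening: -0.0001
grasp_force: 0.0
```

Call:
play_rows:
  steps:
    - [[0, 0, 0.01, 0], [0, 0, 0.01, 0], [0, 0, 0, 0], [0, 0, 0, 0], [0, 0, 0, 0]]

```text
time: 26.8
ee_pos: [0.4215, 0.1391, 0.1726]
tcp_rot: [179.9, -0.4, 178.4]
wrist_force: [-0.1, 0.4, -0.0]
opening: 0.0002
grasp_force: 0.0
```

Run:
```python
from h import *
from workcell import bot
st(); to(.421,.1392,.130,178.5)
cv2.imwrite("pics/scene7.png",bot.camera("scene")["img"])
```

```text
26.8 [ 18.12 -10.   -10.88  89.45   0.23  19.67] [0.4215 0.1391 0.1726] [179.89  -0.39 178.45] [-0.1  0.4 -0. ] 0.0002 0.0
shift [ 0.0002 -0.      0.0426] turn -0.0009
```

Call:
play_rows:
  steps:
    - [[0, 0, 0.015, 0], [0, 0, 0.015, 0], [0, 0, 0.01, 0], [0, 0, 0.003, 0], [0, 0, 0.002, 0]]

```text
time: 27.27
ee_pos: [0.4209, 0.1393, 0.1278]
tcp_rot: [179.9, -0.4, 178.5]
wrist_force: [-0.2, 0.9, -0.4]
opening: 0.0
grasp_force: 0.0
```

Call:
play_rows:
  steps:
    - [[0, 0, 0.002, 0], [0, 0, 0.002, 0], [0, 0, 0.002, 0], [0, 0, 0.001, 0], [0, 0, 0, 0]]

```text
time: 27.68
ee_pos: [0.4207, 0.1395, 0.1221]
tcp_rot: [179.8, -0.3, 178.5]
wrist_force: [-1.5, -0.1, 0.8]
opening: -0.0001
grasp_force: 0.5
```

```bash
python3 -c "
from h import *
st()"
```

```text
27.68 [ 18.18 -10.22 -16.63  83.83   0.27  19.71] [0.4207 0.1395 0.1221] [179.83  -0.32 178.47] [-1.5 -0.1  0.8] -0.0001 0.45196413178928196
```

Contact has begun at about 0.122. Pressing on in small steps.

Call:
play_rows:
  steps:
    - [[0, 0, 0.002, 0], [0, 0, 0.002, 0], [0, 0, 0.002, 0], [0, 0, 0, 0], [0, 0, 0, 0]]

```text
time: 28.1
ee_pos: [0.42, 0.1396, 0.1152]
tcp_rot: [179.8, -0.4, 178.5]
wrist_force: [-6.8, 0.6, 5.2]
opening: 0.0002
grasp_force: 3.8
```

Call:
play_rows:
  steps:
    - [[0, 0, 0.002, 0], [0, 0, 0.001, 0], [0, 0, 0, 0], [0, 0, 0, 0], [0, 0, 0, 0]]

```text
time: 28.52
ee_pos: [0.42, 0.1396, 0.1134]
tcp_rot: [179.8, -0.4, 178.5]
wrist_force: [-10.8, -0.6, 14.1]
opening: -0.0003
grasp_force: 8.7
```

Run:
```python
from h import *
from workcell import bot
st()
b=bot.camera("scene")["img"];cv2.imwrite("pics/scene8.png",b)
a=cv2.imread("pics/scene7.png");d=cv2.absdiff(a,b).max(2)
w=np.array([.511,.1371,.128]);f=lambda s:proj("scene",w+s*np.array([.99966,-.026,0]))[0]
print("tab px held",f(0),"at .112",f(.02),"at 0.056",f(.076),"at 0",f(.132))
for v0 in(190,200,210,220): print(v0,[(230+4*i,int(d[v0:v0+10,230+4*i:234+4*i].mean())) for i in range(24)])
```

```text
28.52 [ 18.2  -10.18 -17.56  82.92   0.3   19.71] [0.42   0.1396 0.1134] [179.82  -0.38 178.49] [-10.8  -0.6  14.1] -0.0003 8.749267123639584
tab px held [240.93302116 217.05643899] at .112 [250.4211695  214.96203529] at 0.056 [276.06157761 209.30219909] at 0 [300.4173681 203.925928 ]
190 [(230, 1), (234, 1), (238, 1), (242, 1), (246, 1), (250, 1), (254, 1), (258, 1), (262, 1), (266, 1), (270, 1), (274, 1), (278, 1), (282, 1), (286, 1), (290, 1), (294, 1), (298, 1), (302, 1), (306, 2), (310, 2), (314, 1), (318, 2), (322, 2)]
200 [(230, 1), (234, 1), (238, 1), (242, 2), (246, 7), (250, 15), (254, 12), (258, 1), (262, 1), (266, 1), (270, 1), (274, 7), (278, 4), (282, 3), (286, 4), (290, 7), (294, 5), (298, 6), (302, 19), (306, 20), (310, 2), (314, 2), (318, 2), (322, 2)]
210 [(230, 1), (234, 13), (238, 107), (242, 114), (246, 85), (250, 80), (254, 63), (258, 6), (262, 6), (266, 3), (270, 6), (274, 10), (278, 25), (282, 4), (286, 4), (290, 3), (294, 3), (298, 2), (302, 4), (306, 2), (310, 2), (314, 2), (318, 2), (322, 2)]
220 [(230, 21), (234, 30), (238, 87), (242, 81), (246, 31), (250, 20), (254, 32), (258, 11), (262, 7), (266, 4), (270, 2), (274, 2), (278, 6), (282, 2), (286, 2), (290, 2), (294, 2), (298, 2), (302, 2), (306, 2), (310, 2), (314, 2), (318, 2), (322, 2)]
```

The follower ran forward: the tab changed from about u=240 to 250, and the stick ends moved at 274 and 305. Lifting off the pad and checking the final closure.

Call:
play_rows:
  steps:
    - [[0, 0, -0.005, 0], [0, 0, -0.01, 0], [0, 0, -0.02, 0], [0, 0, -0.035, 0], [0, 0, -0.04, 0]]

```text
time: 28.98
ee_pos: [0.421, 0.1388, 0.2225]
tcp_rot: [179.9, -0.4, 178.5]
wrist_force: [0.7, 1.3, 0.7]
opening: -0.0004
grasp_force: 0.0
```

Call:
play_rows:
  steps:
    - [[0.02, 0, -0.03, 0], [0.02, 0, 0, 0], [0, 0, 0, 0], [0, 0, 0, 0], [0, 0, 0, 0]]

```text
time: 29.4
ee_pos: [0.3822, 0.1402, 0.252]
tcp_rot: [179.9, -0.3, 178.5]
wrist_force: [0.1, 0.5, 0.2]
opening: 0.0001
grasp_force: 0.0
```

Run:
```python
from h import *
from workcell import bot
st()
b=bot.camera("scene")["img"];cv2.imwrite("pics/scene9.png",b)
t=bot.camera("top")["img"];cv2.imwrite("pics/top9.png",t)
a=cv2.imread("pics/scene7.png")
T=a[203:217,234:248]   # tab, held
k=8;up=lambda i:cv2.resize(i,None,fx=k,fy=k,interpolation=2)
for nm,im in(("held",a),("now",b)):
    r=cv2.matchTemplate(up(im[190:235,222:320]),up(T),cv2.TM_CCOEFF_NORMED);_,s,_,l=cv2.minMaxLoc(r);print(nm,s,l[0]/k,l[1]/k)
# stick top edges: brightness profile along the crown line z=.128
g=cv2.GaussianBlur(cv2.cvtColor(b,6),(3,3),0);g0=cv2.GaussianBlur(cv2.cvtColor(a,6),(3,3),0)
for s in range(20,160,4):
    x=.511+s/1000;u,v=proj("scene",[x,.1371-(x-.511)*.026-.007,.117])[0];print(s-143,int(g0[int(v),int(u)]),int(g[int(v),int(u)]),end=' | ')
# carton unchanged apart from the taken sticks
c=cv2.imread("pics/scene6.png");d=cv2.absdiff(c,b).max(2)
for C,q in{"near right":(330,370),"far right":(368,352)}.items(): print(C,d[q[1]-8:q[1]+8,q[0]-10:q[0]+10].mean())
```

```text
29.4 [ 19.98 -13.6   -5.03  98.81   0.23  21.5 ] [0.3822 0.1402 0.252 ] [179.87  -0.31 178.47] [0.1 0.5 0.2] 0.0001 0.0
held 0.9990236163139343 12.0 13.0
now 0.933214008808136 21.25 11.25
-123 87 70 | -119 100 76 | -115 100 77 | -111 101 76 | -107 98 91 | -103 101 105 | -99 110 105 | -95 105 105 | -91 102 102 | -87 105 105 | -83 106 107 | -79 107 109 | -75 103 106 | -71 100 109 | -67 92 110 | -63 74 103 | -59 97 101 | -55 102 101 | -51 104 101 | -47 104 101 | -43 103 101 | -39 103 103 | -35 104 102 | -31 106 103 | -27 105 103 | -23 104 101 | -19 102 102 | -15 103 104 | -11 109 102 | -7 110 103 | -3 112 104 | 1 163 126 | 5 183 158 | 9 195 192 | 13 143 140 | near right 36.1125
far right 5.340625
```

Run:
```python
from h import *
from workcell import bot
b=cv2.imread("pics/scene9.png")
for n in(0,1):
    d=cv2.absdiff(cv2.imread(f"pics/scene{n}.png"),b).max(2); print([d[y-8:y+8,x-10:x+10].mean().round(1) for x,y in((330,370),(368,352),(299,322),(352,324))])
print(bot.job_done())
```

```text
[np.float64(18.3), np.float64(18.6), np.float64(48.6), np.float64(67.9)]
[np.float64(2.0), np.float64(2.1), np.float64(30.5), np.float64(50.4)]
the job is handed in; nothing more can be done
None
```

I loaded the stapler and handed the job in at about 29 s: both long sticks are closed up against the nose, with the follower measured at about 112 mm, and both short sticks are still in the carton.

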